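# Lever open the sample well

## Robot

A 6-joint arm with a two-finger parallel gripper is mounted at the origin on a cart in front of the work surface, level with it; the furniture and walls round the work are solid. World frame = base frame: x ahead of the robot, y to its left, z up, the work surface at z = 0. Lengths are in m, angles in rad, forces in N, time in s.
With the tool pointing down it reaches from about 0.375 to 0.9 m from the base axis. Payload 3.1 kg.
Tool frame: the origin (TCP) lies midway between the tips of the shut fingers; the grasp point (between the pads) lies 19 mm behind it; z points along the fingers, y is the line along which they close (so a half turn about z gives the same grasp; the last joint's range is limited). The gripper opens to 85 mm and grips with 20 to 120 N. Pads are 22 mm wide; open, the fingers measure 114 mm over their backs; the gripper's body (76 mm by 85 mm) begins 54 mm behind the grasp point. The pads swing forward as they close: fully open they stand 13 mm farther back than shut.
Start: joints at [-1.423, 0.527, 1.433, -0, 1.181, -0.178], TCP at [0.201, -0.592, 0.205] pointing down, gripper open.
Joint ranges: [-3.08, 3.08], [-0.75, 2.2], [0.22, 2.44], [-1.43, 4.57], [0, 2.65], [-2.85, 2.85]. Speed limits (rad/s): [2.79, 2.79, 3.14, 3.14, 3.14, 3.14].

## Interface

Orientations are given as a unit quaternion [x, y, z, w].
In Python, from station import manip gives the robot as it stands.
- The arm moves only by the tool step_arm, never from a script. Its argument "targets" is text: rows parted by semicolons, each of 4 numbers parted by spaces: the shift along the tool's x, y, z in mm, then the turn about the tool's z in degrees. A call has 1 to 12 rows; each row is the pose to reach, as a shift and turn from the pose commanded when the call began, along the tool's axes at that moment; what a row does not reach only later rows make up. A row lasts 1/10 s, in which the tool goes at most 50 mm and 8.59 degrees, less where a joint would pass 70% of its speed; a pose out of reach is approached as far as the arm can. A call with a gripper value outside its range is refused whole. "gripper" is the closure, from 0 (fully open) to 1 (shut), set as the call begins (left out, the last holds). The fingers move at their own pace and stop on an object; "squeeze" is the grip in N (left out, the last holds). Time passes only in rows, so rows that repeat a pose let the fingers close. It gives the time, the measured TCP pose, the force, the opening and the grip force at its end, in the units of the state.
- manip.sense(): the state, without advancing time (a new reading comes with each control period).
- manip.snapshot(name): name is "scene" or "top"; returns the picture (400x640x3 uint8, red, green, blue); there is no depth.
- manip.get_calibration(name): a dict with "fov_y" (degrees; the focal length in pixels is half the picture's height over the tangent of half this angle, whatever the lens; pixels are square), "cx", "cy" (the principal point, pixels), "k1" (the pictures are not rectified: a ray, as slopes to the right and down, at radius r is drawn at 1 + k1 r^2 times it, then the intrinsics apply), "extrinsics" (4x4, takes a point from camera to world coordinates). Camera axes: x right, y down, z forward; pixel columns grow to the right and rows downward; lengths in m; the calibration is good to about 2 mm. A picture is of the moment at which its call begins. get_calibration takes no time and is no camera call.
- manip.sign_off(): hands the job in; it is judged then, once.
Trained networks look in the newest picture that a camera, given by its name, has taken for a name from the list of things; names that differ only in an ending like _2 or _b are one class to them, and where a whole thing is asked for, a point or a joint stands for the part that bears it (a point fixed in the world has none). Each returns a list of dicts, best first, with "p" (0 to 1); they miss things now and then, are a little off and sometimes report something else, mostly with a low value. They report only what shows in the picture. A call takes as long as a camera call.
- manip.recognise(camera, query): "position" ([column, row] in pixels, amid what is visible of it).
- manip.masks_of(camera, query): "pixels" (400x640 bool, what is visible of it) and "position" ([column, row] in pixels, amid what is visible of it).
- manip.mark_of(camera, query): "position" ([column, row] in pixels: a listed point, or the origin of a listed thing).
The state is a dict: "t": time; "q": joint angles; "qd": joint speeds; "tau": joint torques, N m; "tcp_pos": TCP position; "tool_rot": TCP orientation; "force": force on the tool from outside, world axes, zero at the start; "ft_torque": the same for the moment, N m; "finger_gap": opening from 0.0 (shut) to 1.0 (fully open); "gripper_force": force on a finger pad.
Only numpy, scipy, OpenCV 4.12 (cv2) and the standard library are available. Lean on these libraries where they do the work, as an engineer would, in place of code of your own. Each camera call takes 0.05 s, during which the arm holds its last target. There are 200 camera calls.

## Task

Open the heavy hatch of the sample well with its lever: first push the lever endways, at its wide paddle end, until its steel toe is fully home under the hatch's lip, then press the paddle down onto the rubber stop so that the lever raises the hatch. Just push and press with the fingertips: do not lift the lever off its yoke, do not touch the hatch itself, and leave the other things where they stand. The program finishes while holding the paddle down, with the hatch standing open.

Things in the scene. Friction and masses are not known exactly. Their poses are not given: they have to be found in the camera images.
- stand: Fixed grey base carrying yoke, stop and sample well. Origin at its underside, on the bench, below the fulcrum pin; its x axis runs level along the lever from the paddle towards the well, z is up. The well is a grey box from x = 83 to 172 mm, 110 mm wide, 67 mm high; its front wall (x = 83 mm) stops the lever's toe.
- fulcrum (a point): Centre of the round fulcrum pin (radius 6 mm, across the lever), above the stand's origin and 56 mm above the bench. Two dark steel cheeks beside it, 26 mm apart and 87 mm high, guide the lever sideways with 3 mm of play each side.
- stop (a point): Top of the rubber stop below the paddle, 24 mm wide, 26 mm above the bench, at x = -146 mm of the stand.
- lever: Loose two-armed lever over the pin, 255 mm long, 0.35 kg: aluminium bar 20 x 10 mm, paddle 42 wide and 45 long at the long end, heavy steel toe 36 wide, 26 high, 25 long at the short end. x axis from paddle to toe, z its top side; origin on the bar's underside, 80 mm from the toe's end. The toe lies on a sloping rest, so the paddle stands up: x points 0.2 rad below level.
- lever_end (a point): Middle of the paddle's end face (42 mm wide, 10 mm high), the place to push on. Axes as the lever's. At the start the lever is drawn back about 30 mm; pushed with 2 to 5 N it slides along its own slope (6 mm down in 30 mm) until the toe meets the well's wall.
- lever_pad (a point): Middle of the paddle's top side (rubber pad 37 x 34 mm), the place to press on. Axes as the lever's. With the lever home it comes down from about 103 to about 39 mm above the bench, where the paddle meets the stop; the hatch's weight makes that take about 4 to 8 N.
- lever_toe (a point): Middle of the toe's end face. In the stand's frame its x is about 81 mm when the lever is home and about 52 mm at the start.
- hatch_lip (a point): Middle of the front edge of the hatch: a steel plate 102 x 100 x 14 mm, about 1.5 kg, lying on the well and hinged at its far edge, 98 mm behind this point; it falls shut by its weight. The lip juts 21 mm out over the well's front wall (to x = 62 mm of the stand). Shut, this point is 77 mm above the bench and the lip's underside 70 mm; with the lever home and down on the stop it is about 104 mm up.
- vial: Loose bystander: white-capped glass vial, 16 mm wide, 48 mm high, standing beside the lever. Origin under its centre.
- beaker: Loose bystander: small glass beaker, 51 mm wide, 61 mm high, standing beside the lever. Origin under its centre.
- bottle: Loose bystander: small brown screw-cap bottle, 44 mm wide, 85 mm high, standing beside the yoke. Origin under its centre.
- fitting: Loose bystander: small tube fitting, 13 x 29 x 11 mm, lying beside the well.
- usb_stick: Loose bystander: black memory stick, 18 x 55 x 8 mm, lying in front of the keyboard.
- sensor_case: Loose bystander: flat clear-lidded case, 55 x 85 x 18 mm, lying to the right of the monitor.

How it is judged:
On the way, in this order (a step that is already met when the one before it is completed fails the run):
1. the lever has been pushed home, its toe well under the lip of the hatch (x of lever_toe in the frame of stand above 0.074 m), for 0.1 s.
2. the paddle is pressed down and the lever holds the hatch up (height (world z) of hatch_lip above 0.096 m and contact force between the fingers and lever above 1.5 N), for 0.2 s.
At the end, for the whole second after the job is handed in: Through the last second the fingers press on the lever with over 1.5 N, the middle of the paddle's top is less than 50 mm above the bench (about 39 on the stop), and the hatch rests on the lever's toe with its front lip over 96 mm above the bench (77 when shut) (all of step 2 and z of lever_pad in the frame of stand below 0.05 m and contact force between lever and hatch above 1 N); the arm keeps its last pose, push and grip.
It fails at once if the lever is lifted off its yoke (its origin more than 90 mm above the bench; about 68 mm at rest) (height (world z) of lever above 0.09 m).
It fails at once if the hatch itself is touched by the robot (contact force between any of the fingers, the arm and hatch above 1 N).
It fails at once if a bystander is pushed or carried more than 25 mm (distance of any of vial, beaker, bottle, fitting, usb_stick, sensor_case from where it was at the start of the episode above 0.025 m).
It also fails if it takes over 48 s, if anything falls off the work surface, if the arm or the gripper's body presses on something with over 40 N, if the wrist force passes 120 N, or if a joint passes its speed limit or range.

## Working session

There is one attempt and no reset: what is moved stays moved. The work goes in short steps, Python scripts to look and compute and a tool call to move; the robot and the scene stay as the last step left them, time stands still between calls to the robot, and variables do not carry over. Pictures are saved under pics/ and viewed, at most 10 in all, crops included, and the job is handed in when it is done.

Besides the shell and the picture viewer there is one more tool, called after "Emit:" as a command line: name --argument value ..., lists and objects as JSON in quotes. step_arm: Moves the arm, as the interface text tells. Its arguments: {"type":"object","properties":{"targets":{"type":"string"},"gripper":{"type":"number"},"squeeze":{"type":"number"}},"required":["targets"]}

```bash
mkdir -p pics; cat > h.py <<'E'
import numpy as np, cv2
from station import manip
def ray(cam,px):
    c=manip.get_calibration(cam); f=200/np.tan(np.radians(c["fov_y"])/2)
    d=np.array([(px[0]-c["cx"])/f,(px[1]-c["cy"])/f]); u=d.copy()
    for _ in range(20): u=d/(1+c["k1"]*(u@u))
    E=np.array(c["extrinsics"]); v=E[:3,:3]@np.array([u[0],u[1],1]); return E[:3,3],v/np.linalg.norm(v)
def tri(a,b):
    (o,u),(p,v)=a,b
    s=np.linalg.lstsq(np.c_[u,-v],p-o,rcond=None)[0]; x=o+s[0]*u;y=p+s[1]*v
    return (x+y)/2,np.linalg.norm(x-y)
def atz(r,z): return r[0]+r[1]*(z-r[0][2])/r[1][2]
E
python3 - <<'E'
from h import *
for c in("scene","top"):
    cv2.imwrite(f"pics/{c}0.png",manip.snapshot(c)[:,:,::-1]); print(c,manip.get_calibration(c)["extrinsics"])
for n in ["fulcrum","stop","lever_end","lever_pad","lever_toe","hatch_lip","vial","beaker","bottle","lever"]:
    r=[(manip.mark_of(c,n) or [None])[0] for c in("scene","top")]
    print(n,[(np.round(x["position"]),round(x["p"],2)) if x else None for x in r],end=" ")
    if all(r):
        p,e=tri(ray("scene",r[0]["position"]),ray("top",r[1]["position"])); print(np.round(p*1000),round(e*1000,1))
    else: print()
s=manip.sense();print(s["t"],s["tcp_pos"],s["tool_rot"],s["force"])
E
```

```text
scene [[ 0.4409733  -0.34651509  0.82793106 -0.32945362]
 [-0.89731783 -0.18980171  0.39849218 -0.63643932]
 [ 0.01905918 -0.91864172 -0.39463165  0.51064978]
 [ 0.          0.          0.          1.        ]]
top [[-0.00397379 -0.98985371  0.14203468  0.4058215 ]
 [-0.99997297  0.00481202  0.0055586  -0.21190789]
 [-0.00618567 -0.14200875 -0.98984607  1.09273375]
 [ 0.          0.          0.          1.        ]]
fulcrum [(array([402., 221.]), 0.67), (array([393., 188.]), 0.56)] [ 587. -401.   55.] 0.8
stop [None, (array([359., 229.]), 0.83)] 
lever_end [(array([326., 214.]), 0.75), (array([350., 239.]), 0.78)] [ 441. -271.  107.] 2.9
lever_pad [(array([334., 211.]), 0.89), (array([355., 230.]), 0.85)] [ 465. -282.  107.] 9.1
lever_toe [(array([421., 216.]), 0.72), (array([402., 176.]), 0.89)] [ 622. -432.   62.] 9.6
hatch_lip [(array([427., 206.]), 0.65), (array([412., 170.]), 0.93)] [ 631. -447.   88.] 3.9
vial [(array([355., 231.]), 0.63), (array([349., 192.]), 0.56)] [ 586. -281.   -0.] 3.7
beaker [(array([388., 265.]), 0.72), (array([350., 192.]), 0.18)] [ 617. -328. -105.] 79.0
bottle [(array([373., 226.]), 0.77), (array([362., 173.]), 0.56)] [ 643. -314.   -3.] 9.5
lever [(array([395., 219.]), 0.97), (array([386., 190.]), 0.76)] [ 583. -383.   59.] 3.5
1.1 [ 0.20067446 -0.59187708  0.20491561] [ 9.86675078e-01  1.62703074e-01 -6.31703232e-07  2.11519811e-06] [ 0.39486425 -0.55672183 -0.66036679]
```

```bash
python3 - <<'E'
import cv2
a=cv2.imread("pics/scene0.png")[150:320,250:510];b=cv2.imread("pics/top0.png")[120:290,280:480]
cv2.imwrite("pics/s1.png",cv2.resize(a,None,fx=3,fy=3,interpolation=2));cv2.imwrite("pics/t1.png",cv2.resize(b,None,fx=3.5,fy=3.5,interpolation=2))
E
```

```text
(no output)
```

View pics/s1.png

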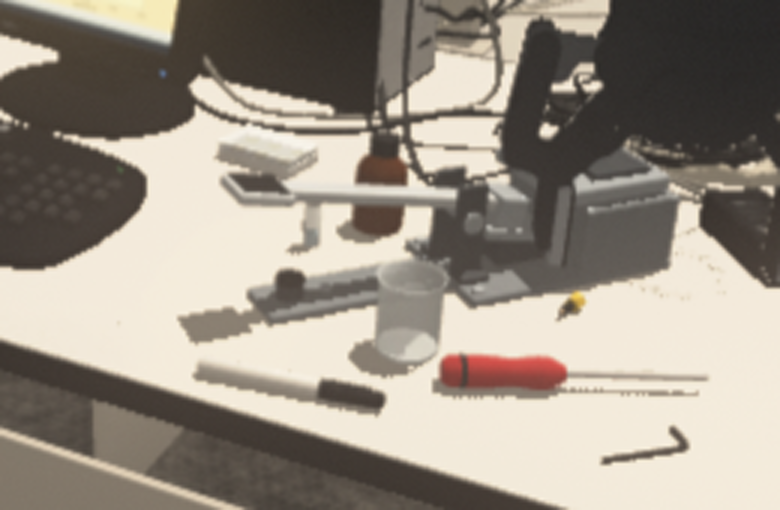

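View pics/t1.png

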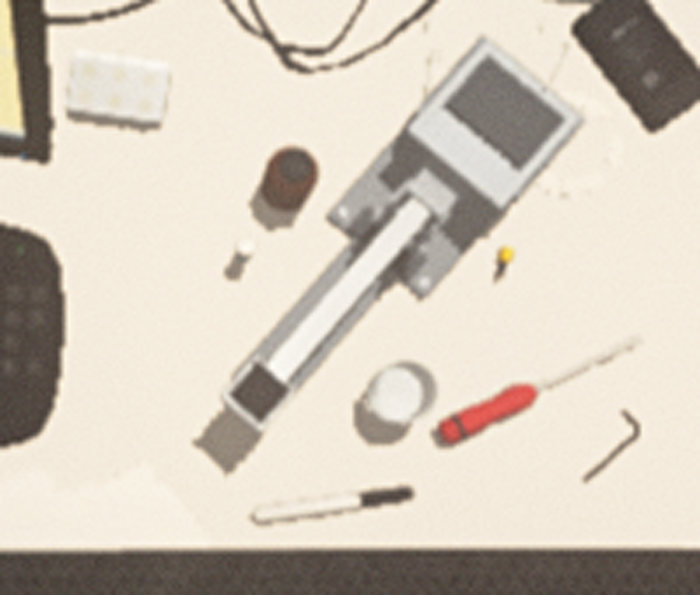

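View pics/top0.png

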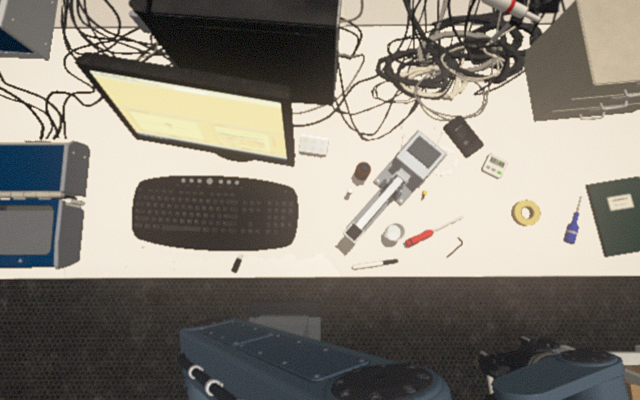

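The crops show the paddle at about top (352,233) and the toe near (402,176). The hatch lies behind the toe, the beaker at (392,234) is to the right of the lever, and the vial and bottle are to its left. I'll fit the stand's pose with the known geometry.

```bash
cat > fit.py <<'E'
from h import *
from scipy.optimize import least_squares
def proj(cam,p):
    c=manip.get_calibration(cam); f=200/np.tan(np.radians(c["fov_y"])/2)
    q=np.linalg.inv(c["extrinsics"])@np.r_[p,1]; u=q[:2]/q[2]
    return u*(1+c["k1"]*(u@u))*f+[c["cx"],c["cy"]]
def pts(x,pitch=.2):
    X,Y,a,s=x; d=np.array([np.cos(pitch),-np.sin(pitch)]);n=np.array([np.sin(pitch),np.cos(pitch)])
    L=lambda xl,zl: np.array([0,.056])+.006*n+(xl+s)*d+zl*n
    P={"fulcrum":[0,.056],"lever_end":L(-.175,.005),"lever_pad":L(-.1525,.01),"hatch_lip":[.062,.077],"lever":L(0,0),"lever_toe":L(.08,.003)}
    return {k:np.array([X+v[0]*np.cos(a),Y+v[0]*np.sin(a),v[1]]) for k,v in P.items()}
def measure(names=("fulcrum","lever_end","lever_pad","hatch_lip","lever","lever_toe"),cams=("scene","top")):
    o=[]
    for c in cams:
        manip.snapshot(c)
        for n in names:
            r=manip.mark_of(c,n)
            if r and r[0]["p"]>.4: o.append((c,n,np.array(r[0]["position"])))
    return o
def solve(o,x0=(.587,-.401,-.73,-.029),pitch=.2):
    f=lambda x: np.concatenate([proj(c,pts(x,pitch)[n])-p for c,n,p in o])
    return least_squares(f,x0,loss="soft_l1",x_scale=[.01,.01,.05,.01]),f
E
python3 - <<'E'
from fit import *
o=measure(); r,f=solve(o); print(r.x,np.degrees(r.x[2]))
for (c,n,p),e in zip(o,f(r.x).reshape(-1,2)): print(c,n,np.round(e,1))
for k,v in pts(r.x).items(): print(k,np.round(v*1000))
for cam in("scene","top"):
  b=manip.recognise(cam,"beaker"); print([(np.round(x["position"]),round(x["p"],2)) for x in b], [np.round(atz(ray(cam,x["position"]),.03)*1000) for x in b])
E
```

```text
[ 0.59344263 -0.3983959  -0.73127982 -0.02840435] -41.899247128460715
scene fulcrum [ 0.6 -0.4]
scene lever_end [-0.5 -3.4]
scene lever_pad [ 1.2 -0.2]
scene hatch_lip [0.2 1.3]
scene lever [-3.1 -1.7]
scene lever_toe [97.   1.3]
top fulcrum [-0.4 -0.8]
top lever_end [0.  0.7]
top lever_pad [0.5 0.5]
top hatch_lip [-5.2  1.7]
top lever [-1.1 -0.1]
top lever_toe [ 0.5 -0.6]
fulcrum [ 593. -398.   56.]
lever_end [ 447. -267.  107.]
lever_pad [ 464. -282.  108.]
hatch_lip [ 640. -440.   77.]
lever [ 574. -381.   68.]
lever_toe [ 632. -433.   55.]
[(array([389., 253.]), 0.6)] [array([ 475., -407.,   30.])]
[(array([393., 231.]), 0.82)] [array([ 468., -402.,   30.])]
```

Emit:
step_arm --targets "32 -27 0 -3;63 -54 0 -6;95 -80 0 -9;126 -107 0 -12;158 -134 0 -15;189 -161 0 -18;221 -188 0 -21;252 -214 0 -24;284 -241 0 -27;315 -268 0 -29.4;315 -268 0 -29.4;315 -268 0 -29.4" --gripper 1 --squeeze 30

```text
t: 3.1
tcp_pos: [0.4134, -0.2364, 0.2051]
tool_rot: [0.913, 0.409, -0.0, 0.0]
force: [0.3, 0.0, -0.9]
finger_gap: 0.002
gripper_force: 0.0
```

Emit:
step_arm --targets "0 0 40 0;0 0 80 0;0 0 113 0;0 0 113 0;0 0 113 0"

```text
t: 3.6
tcp_pos: [0.4127, -0.2382, 0.0919]
tool_rot: [0.913, 0.407, -0.0, -0.0]
force: [0.2, -0.3, 1.4]
finger_gap: 0.004
gripper_force: 0.0
```

```bash
python3 - <<'E'
from fit import *
print(manip.sense()["tcp_pos"])
a=manip.snapshot("scene")[120:290,250:450,::-1];b=manip.snapshot("top")[140:300,290:450,::-1]
a=cv2.resize(a,(530,450));b=cv2.resize(b,(270,270));b=cv2.copyMakeBorder(b,0,180,0,0,0)
cv2.imwrite("pics/p2.png",np.hstack([a,b]))
E
```

```text
[ 0.41265321 -0.23820397  0.0919396 ]
```

View pics/p2.png

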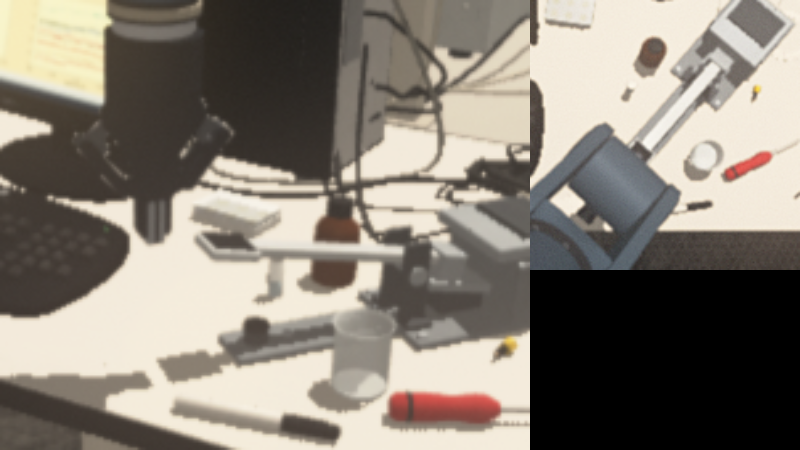

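Fingertips (around crop (150,235)) stand in line before the paddle's end (200,245), clear of everything. Approach to contact.

Emit:
step_arm --targets "0 8 0 0;0 16 0 0;0 22 0 0;0 25 0 0;0 28 0 0;0 30 0 0;0 32 0 0;0 32 0 0"

```text
t: 4.5
tcp_pos: [0.4369, -0.2584, 0.0918]
tool_rot: [0.913, 0.408, -0.0, 0.0]
force: [0.5, -0.5, 0.8]
finger_gap: 0.001
gripper_force: 0.0
```

Emit:
step_arm --targets "0 2 0 0;0 4 0.5 0;0 6 1 0;0 8 1.5 0;0 10 2 0;0 12 2.3 0;0 14 2.7 0;0 14 2.7 0"

```text
t: 5.3
tcp_pos: [0.4475, -0.268, 0.0892]
tool_rot: [0.913, 0.408, 0.0, 0.0]
force: [0.1, -1.5, 0.1]
finger_gap: -0.001
gripper_force: 0.0
```

Emit:
step_arm --targets "0 2 0.4 0;0 4 0.8 0;0 6 1.2 0;0 8 1.6 0;0 10 2 0;0 12 2.4 0;0 12 2.4 0;0 12 2.4 0"

```text
t: 6.1
tcp_pos: [0.4561, -0.2756, 0.0868]
tool_rot: [0.913, 0.408, -0.0, -0.0]
force: [-0.4, -0.3, -0.3]
finger_gap: 0.002
gripper_force: 0.0
```

```bash
python3 - <<'E'
from fit import *
print(manip.sense()["force"])
cv2.imwrite("pics/p3.png",cv2.resize(manip.snapshot("scene")[120:290,250:450,::-1],(700,595)))
for n in("lever_end","lever_pad","lever","lever_toe"):
  print(n,[(np.round(x["position"],1),round(x["p"],2)) for x in manip.mark_of("scene",n)[:1]])
for s in(-.028,-.02,-.01,0): print(s,{k:np.round(proj("scene",v),1) for k,v in pts((.5934,-.3984,-.7313,s)).items() if "lever" in k})
E
```

```text
[-0.35425129 -0.28137338 -0.3468069 ]
lever_end [(array([325.8, 215.7]), 0.88)]
lever_pad [(array([334.6, 211.2]), 0.72)]
lever [(array([395.7, 218.3]), 0.9)]
lever_toe [(array([422.3, 217.3]), 0.75)]
-0.028 {'lever_end': array([326.1, 212.3]), 'lever_pad': array([335.8, 210.6]), 'lever': array([393. , 217.2]), 'lever_toe': array([421. , 217.3])}
-0.02 {'lever_end': array([329.4, 212.5]), 'lever_pad': array([339.1, 210.8]), 'lever': array([395.8, 217.4]), 'lever_toe': array([423.7, 217.4])}
-0.01 {'lever_end': array([333.5, 212.6]), 'lever_pad': array([343.1, 211. ]), 'lever': array([399.4, 217.5]), 'lever_toe': array([427. , 217.5])}
0 {'lever_end': array([337.6, 212.8]), 'lever_pad': array([347.1, 211.2]), 'lever': array([402.9, 217.6]), 'lever_toe': array([430.3, 217.7])}
```

View pics/p3.png

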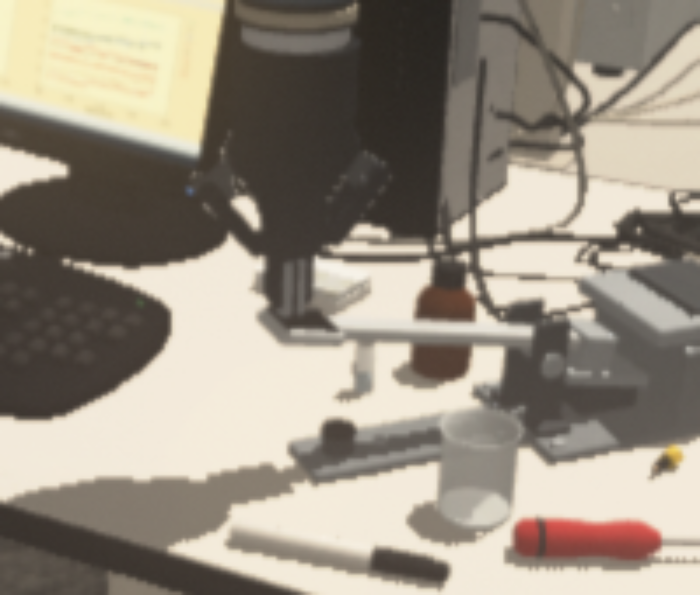

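The finger tips end at image (333,211), overlapping the paddle, which has not moved. I'll check where the TCP should project to.

```bash
python3 - <<'E'
from fit import *
s=manip.sense(); t=np.array(s["tcp_pos"]); print(t,proj("scene",t),proj("top",t))
d=np.array([.744,-.668,0]);l=np.array([.668,.744,0])
for a in(-14.5,14.5):
  for b in(-11,11): print(a,b,np.round(proj("scene",t+d*a/1e3+l*b/1e3),1), np.round(proj("scene",t+d*a/1e3+l*b/1e3+[0,0,.05]),1))
P=pts((.5934,-.3984,-.7313,-.028));e=P["lever_end"]
for b in(-21,21):
  for a in (0,45): print("paddle",a,b,np.round(proj("scene",e+(d*.98*a+l*b+[0,0,5-.2*a])/1e3),1),np.round(proj("top",e+(d*.98*a+l*b+[0,0,5-.2*a])/1e3),1))
m=manip.masks_of("scene","lever")[0]; ys,xs=np.nonzero(m["pixels"]);print(m["p"],xs.min(),xs.max(),ys.min(),ys.max())
a=manip.snapshot("scene")[190:240,300:370,::-1];b=cv2.imread("pics/scene0.png")[190:240,300:370]
cv2.imwrite("pics/p4.png",cv2.resize(np.hstack([a,b]),None,fx=5.7,fy=5.7,interpolation=0))
E
```

```text
[ 0.45605365 -0.27558156  0.08683374] [331.20340678 219.89094737] [350.1706591  234.30713884]
-14.5 -11 [327. 223.] [327.5 201.9]
-14.5 11 [323.2 218.8] [323.7 198. ]
14.5 -11 [339.2 221. ] [340.  200.1]
14.5 11 [335.3 216.9] [335.9 196.3]
paddle 0 -21 [329.8 214.1] [353.6 242.7]
paddle 45 -21 [348.5 215. ] [364.2 230.3]
paddle 0 21 [322.6 206.5] [341.5 232. ]
paddle 45 21 [340.7 207.4] [352.3 219.8]
0.8 324 425 208 225
```

View pics/p4.png

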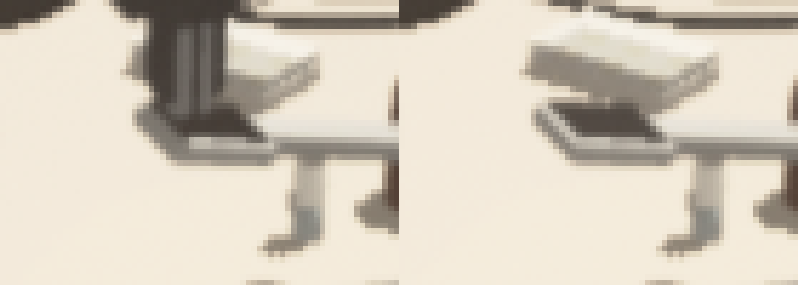

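```bash
python3 - <<'E'
from fit import *
print(proj("scene",np.array([.41265,-.2382,.09194])))
a=cv2.imread("pics/scene0.png").astype(int); p2=cv2.imread("pics/p2.png")[:450,:530]
b=cv2.resize(p2,(200,170),interpolation=cv2.INTER_AREA).astype(int)
d=np.abs(b-a[120:290,250:450]).sum(2)>100
for r in range(70,100,2): xs=np.nonzero(d[r,40:85])[0]; print(120+r,(xs.min()+290,xs.max()+290) if len(xs) else None)
n=manip.snapshot("scene")[:,:,::-1].astype(int)
d=np.abs(n-a).sum(2)>60
for r in range(194,226): print(r,''.join('#' if v else '.' for v in d[r,315:360]))
E
```

```text
[306.90521294 221.94678439]
190 (np.int64(312), np.int64(323))
192 (np.int64(308), np.int64(321))
194 (np.int64(302), np.int64(315))
196 (np.int64(300), np.int64(314))
198 (np.int64(300), np.int64(314))
200 (np.int64(300), np.int64(314))
202 (np.int64(300), np.int64(314))
204 (np.int64(300), np.int64(314))
206 (np.int64(300), np.int64(314))
208 (np.int64(302), np.int64(313))
210 (np.int64(303), np.int64(312))
212 (np.int64(305), np.int64(309))
214 None
216 None
218 None
194 ..........###############....................
195 ..........###############....................
196 ..........###############....................
197 ..........###############....................
198 ..........###############....................
199 ..........###############....................
200 ..........###############....................
201 ..........###############....................
202 ..........###############....................
203 ..........###############....................
204 ..........###############....................
205 ...........#############.....................
206 ...........##########
[... 274 characters left out ...]

212 ............####.............................
213 .............#####...........................
214 ..............####...........................
215 ...............###...........................
216 .............................................
217 .............................................
218 .............................................
219 .............................................
220 .............................................
221 .............................................
222 .............................................
223 .............................................
224 .............................................
225 .............................................
```

The finger silhouette ends about 12 px (roughly 30 mm) above the projected TCP, and it passed over the paddle without contact. So the fingertips stand about 30 mm above the reported TCP height. I'll back off, lower and check.

Emit:
step_arm --targets "0 -20 0 0;0 -45 0 0;0 -58 0 0;0 -58 15 0;0 -58 29 0;0 -58 29 0;0 -58 29 0"

```text
t: 7.2
tcp_pos: [0.413, -0.237, 0.0578]
tool_rot: [0.913, 0.408, -0.0, -0.0]
force: [0.5, -0.1, 0.1]
finger_gap: -0.001
gripper_force: 0.0
```

```bash
python3 - <<'E'
from fit import *
s=manip.sense();t=np.array(s["tcp_pos"]);print(t,s["force"],s["finger_gap"],proj("scene",t),proj("top",t),s["q"])
a=cv2.imread("pics/scene0.png").astype(int)
n=manip.snapshot("scene")[:,:,::-1]
d=np.abs(n.astype(int)-a).sum(2)>60
for r in range(200,240,1): print(r,''.join('#' if v else '.' for v in d[r,285:335]))
b=manip.snapshot("top")[190:290,300:400,::-1]
cv2.imwrite("pics/p5.png",np.hstack([cv2.resize(n[170:245,270:370],(533,400)),cv2.resize(b,(266,400))]))
E
```

```text
[ 0.4129802  -0.23700521  0.05784076] [ 0.4728003  -0.05630966  0.08095798] -0.0012028842368864976 [306.44799478 235.78169836] [335.73502912 250.5644068 ] [-7.56278987e-01  5.84438376e-01  1.92671042e+00 -6.23991366e-06
  6.30824866e-01 -2.53706692e-02]
200 .##########..#############################........
201 .########################################.........
202 ..#######################################.........
203 ...#####################################..........
204 .....##################################...........
205 .......################################...........
206 ..........############################............
207 ...........######################.................
208 ............###################...................
209 .............#################....................
210 ..............################....................
211 ...............###############....................
212 ...............###############....................
213 ...............###############....................
214 ...............###############....................
215 ...............##
[... 653 characters left out ...]
........................................
228 ..................................................
229 ..................................................
230 ..................................................
231 ..................................................
232 ..................................................
233 ..................................................
234 ..................................................
235 ..................................................
236 ..................................................
237 ..................................................
238 ..................................................
239 ..................................................
```

View pics/p5.png

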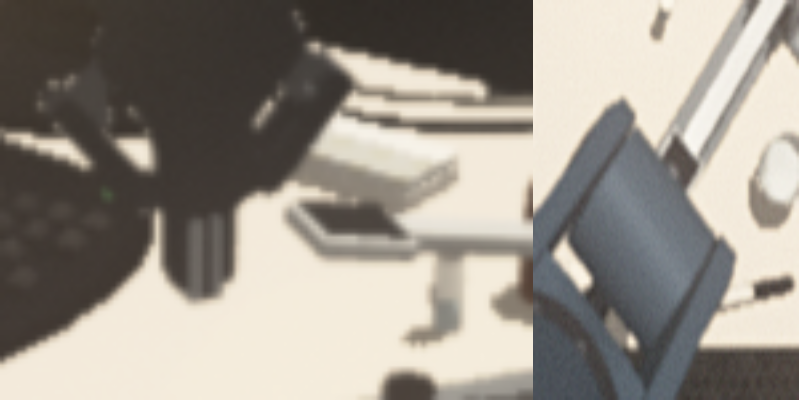

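The tips now show free at about scene (307,226), level with or below the paddle's end face, and the knuckles are clear above it. I'll lower slightly and push again, watching the force.

Emit:
step_arm --targets "0 0 5 0;0 10 5 0;0 20 5 0;0 25 5 0;0 28 5 0;0 31 5 0;0 34 5 0;0 34 5 0"

```text
t: 8.1
tcp_pos: [0.4384, -0.2598, 0.0527]
tool_rot: [0.913, 0.408, 0.0, 0.0]
force: [-0.5, 0.4, 0.1]
finger_gap: 0.002
gripper_force: 0.2
```

Emit:
step_arm --targets "0 2 0.4 0;0 4 0.8 0;0 6 1.2 0;0 8 1.6 0;0 8 1.6 0"

```text
t: 8.6
tcp_pos: [0.4447, -0.2654, 0.0512]
tool_rot: [0.913, 0.408, 0.0, 0.0]
force: [-0.2, 0.1, 0.4]
finger_gap: -0.001
gripper_force: 0.2
```

Emit:
step_arm --targets "0 2 0.4 0;0 4 0.8 0;0 6 1.2 0;0 8 1.6 0;0 10 2 0;0 10 2 0"

```text
t: 9.2
tcp_pos: [0.4521, -0.2721, 0.0492]
tool_rot: [0.913, 0.408, 0.0, 0.0]
force: [0.5, -0.8, -1.5]
finger_gap: -0.0
gripper_force: 0.1
```

```bash
python3 - <<'E'
from fit import *
s=manip.sense();print(s["tcp_pos"],s["force"],s["ft_torque"])
n=manip.snapshot("scene")
a=cv2.imread("pics/scene0.png").astype(int)
for q in("lever_end","lever_pad","lever","lever_toe"):
  print(q,[(np.round(x["position"],1),round(x["p"],2)) for x in manip.mark_of("scene",q)[:1]])
d=np.abs(n[:,:,::-1].astype(int)-a).sum(2)>60
for r in range(200,232): print(r,''.join('#' if v else '.' for v in d[r,300:440]))
E
```

```text
[ 0.45214078 -0.27213258  0.04920249] [ 0.52162904 -0.83564305 -1.54321116] [ 0.04167884 -0.01341068  0.02050915]
lever_end [(array([334.9, 217.2]), 0.95)]
lever_pad [(array([347.5, 209.3]), 0.67)]
lever [(array([403.2, 221.6]), 0.91)]
lever_toe []
200 .........##########..#############################...................................................................#######################
201 ..........#######################################....................................................................#######################
202 ...........######################################....................................................................#######################
203 .............###################################......................................................................######################
204 .............##################################......................................#................................######################
205 ..............################################.........................................................................###
[... 3088 characters left out ...]
...................................................................................................###......######......
228 ................................................................................................................................######.....#
229 ................................................................................................................................######.....#
230 .................................................................................................................................#####......
231 ....................................................................................................................................#.......
```

The lever is moving: its end has gone from column 326 to 335, about 22 mm. Continue until it stops.

Emit:
step_arm --targets "0 2 0.4 0;0 4 0.8 0;0 5 1 0;0 5 1 0"

```text
t: 9.85
tcp_pos: [0.4555, -0.2752, 0.0482]
tool_rot: [0.913, 0.408, 0.0, 0.0]
force: [-1.7, 1.1, 0.2]
finger_gap: -0.004
gripper_force: 0.5
```

Emit:
step_arm --targets "0 1 0.2 0;0 2 0.4 0;0 3 0.6 0;0 3 0.6 0"

```text
t: 10.25
tcp_pos: [0.4564, -0.2757, 0.0474]
tool_rot: [0.913, 0.408, -0.001, -0.002]
force: [-3.2, 3.6, 2.6]
finger_gap: -0.003
gripper_force: 2.6
```

Emit:
step_arm --targets "0 1 0 0;0 2 0 0;0 2 0 0"

```text
t: 10.55
tcp_pos: [0.4563, -0.2756, 0.0471]
tool_rot: [0.913, 0.408, -0.002, -0.004]
force: [-5.5, 4.5, 4.9]
finger_gap: 0.001
gripper_force: 3.9
```

```bash
python3 - <<'E'
from fit import *
o=measure(("lever_end","lever_pad","lever","lever_toe","hatch_lip","fulcrum"))
for c,n,p in o: print(c,n,np.round(p,1))
r,f=solve(o,(.593,-.398,-.731,-.003));print(r.x,np.abs(f(r.x)).max())
for k,v in pts((.5934,-.3984,-.7313,0)).items(): print(k,np.round(proj("scene",v),1),np.round(proj("top",v),1),np.round(v,3))
E
```

```text
scene lever_end [340.3 215.3]
scene lever_pad [348.4 213. ]
scene lever [405.7 219.7]
scene lever_toe [433.1 215.5]
scene hatch_lip [421.3 206.2]
scene fulcrum [403.  219.5]
top lever [393.2 185.9]
top lever_toe [409.5 167. ]
top hatch_lip [349.  194.3]
top fulcrum [394.3 187.1]
[ 0.58769136 -0.39763127 -0.68774766  0.00608061] 57.97218530018807
fulcrum [402.2 219.9] [392.3 186. ] [ 0.593 -0.398  0.056]
lever_end [337.6 212.8] [354.1 229.7] [ 0.467 -0.285  0.102]
lever_pad [347.1 211.2] [359.8 223.3] [ 0.485 -0.301  0.102]
hatch_lip [425.2 208.3] [407.9 168.3] [ 0.64  -0.44   0.077]
lever [402.9 217.6] [392.9 185.3] [ 0.594 -0.399  0.062]
lever_toe [430.3 217.7] [409.9 165.8] [ 0.653 -0.452  0.049]
```

Home: force is 5 to 7 N with no further travel, and lever/toe pixels match s≈0. Now back off, rise and move over the pad.

Emit:
step_arm --targets "0 -10 0 0;0 -22 0 0;0 -22 -30 0;0 -22 -65 0;0 -5 -65 0;0 15 -65 0;0 29 -65 0;0 29 -65 0;0 29 -65 0"

```text
t: 12.15
tcp_pos: [0.4802, -0.2973, 0.1124]
tool_rot: [0.913, 0.408, -0.0, -0.0]
force: [-0.4, 0.5, 0.9]
finger_gap: -0.001
gripper_force: 0.0
```

```bash
python3 - <<'E'
from fit import *
s=manip.sense();t=np.array(s["tcp_pos"]);r=t[:2]-[.5934,-.3984];print(t,s["force"],r@[.744,-.668],r@[.668,.744])
n=manip.snapshot("scene")
for q in("lever_end","lever_pad","lever","lever_toe"): print(q,[(np.round(x["position"],1),round(x["p"],2)) for x in manip.mark_of("scene",q)[:1]])
cv2.imwrite("pics/p6.png",cv2.resize(n[160:260,310:460,::-1],(795,530)))
E
```

```text
[ 0.48023783 -0.29728916  0.11239818] [-0.35907357  0.54115556  0.86005073] -0.15173469697304529 -0.0003658630232659317
lever_end [(array([348.6, 239.6]), 0.64)]
lever_pad []
lever [(array([407.5, 219.6]), 0.88)]
lever_toe [(array([432.5, 217.1]), 0.85)]
```

View pics/p6.png

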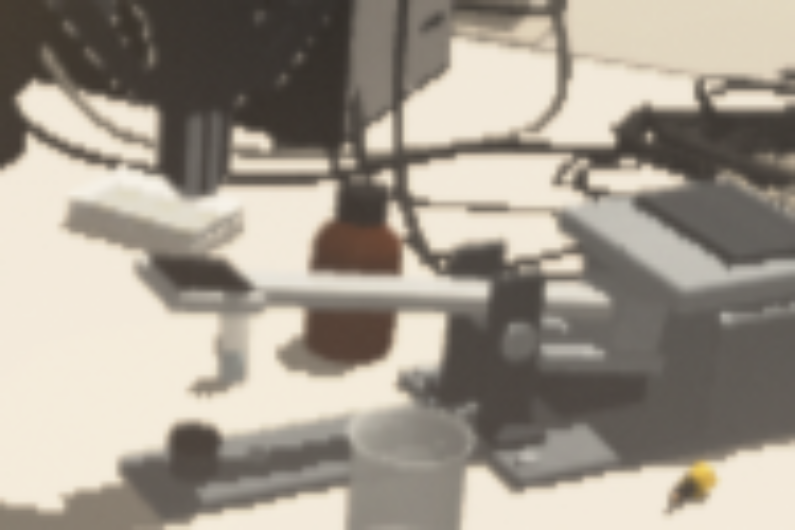

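The toe is under the lip (toe at 432,217). The fingertips are at about crop (195,195), right above the pad at (200,275). Press down.

Emit:
step_arm --targets "0 0 10 0;0 0 20 0;0 0 28 0;0 0 33 0;0 0 38 0;0 0 43 0;0 0 43 0"

```text
t: 13.1
tcp_pos: [0.4805, -0.2975, 0.069]
tool_rot: [0.913, 0.408, -0.0, -0.0]
force: [-0.4, -0.2, 1.1]
finger_gap: -0.002
gripper_force: 0.3
```

Emit:
step_arm --targets "0 0.5 5 0;0 0.5 10 0;0 1 15 0;0 1 20 0;0 1 20 0"

```text
t: 13.6
tcp_pos: [0.4804, -0.2973, 0.049]
tool_rot: [0.913, 0.408, -0.001, -0.001]
force: [-3.0, 1.5, 5.6]
finger_gap: -0.001
gripper_force: 3.0
```

Emit:
step_arm --targets "0 0 5 0;0 0 10 0;0 0 15 0;0 0 20 0;0 0 25 0;0 0 25 0"

```text
t: 14.2
tcp_pos: [0.4806, -0.2975, 0.0241]
tool_rot: [0.913, 0.408, -0.0, -0.001]
force: [-2.3, 2.3, 5.8]
finger_gap: -0.001
gripper_force: 2.8
```

```bash
python3 - <<'E'
from fit import *
s=manip.sense();print(s["tcp_pos"],s["force"])
n=manip.snapshot("scene")
for q in("lever_end","lever_pad","lever","lever_toe","hatch_lip","stop"): print(q,[(np.round(x["position"],1),round(x["p"],2)) for x in manip.mark_of("scene",q)[:1]])
cv2.imwrite("pics/p7.png",cv2.resize(n[160:260,310:460,::-1],(795,530)))
E
```

```text
[ 0.48061884 -0.29748252  0.02405499] [-2.30549945  2.27598787  5.77771772]
lever_end []
lever_pad [(array([348. , 229.1]), 0.67)]
lever [(array([407.1, 218.2]), 0.69)]
lever_toe [(array([432.3, 205.8]), 0.8)]
hatch_lip [(array([427.3, 200.2]), 0.79)]
stop [(array([348.9, 241. ]), 0.78)]
```

View pics/p7.png

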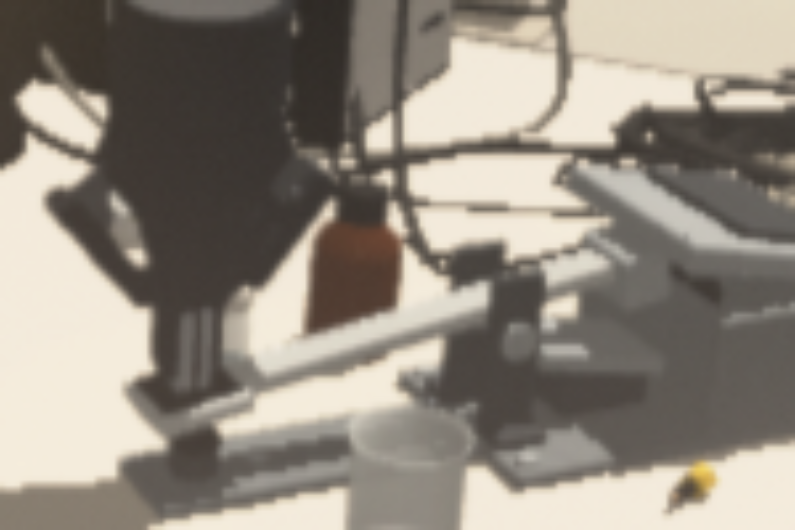

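The hatch is rising, with the paddle at crop (190,400) just above the stop at (195,445). Go on down to the stop.

Emit:
step_arm --targets "0 0 4 0;0 0 8 0;0 0 11 0;0 0 11 0"

```text
t: 14.95
tcp_pos: [0.4815, -0.2984, 0.0134]
tool_rot: [0.913, 0.408, 0.0, 0.0]
force: [-2.3, 1.7, 4.7]
finger_gap: 0.001
gripper_force: 2.7
```

Emit:
step_arm --targets "0 0 2 0;0 0 4 0;0 0 4 0"

```text
t: 15.25
tcp_pos: [0.4818, -0.2986, 0.012]
tool_rot: [0.913, 0.408, 0.0, 0.001]
force: [-5.5, 4.2, 20.9]
finger_gap: -0.001
gripper_force: 10.9
```

Emit:
step_arm --targets "0 0 0 0;0 0 0 0;0 0 0 0;0 0 0 0"

```text
t: 15.65
tcp_pos: [0.4818, -0.2986, 0.012]
tool_rot: [0.913, 0.408, 0.0, 0.001]
force: [-4.7, 5.0, 20.6]
finger_gap: -0.003
gripper_force: 10.8
```

```bash
python3 - <<'E'
from fit import *
s=manip.sense();print(s["t"],s["tcp_pos"],s["force"])
n=manip.snapshot("scene")
cv2.imwrite("pics/p8.png",cv2.resize(n[160:260,310:460,::-1],(795,530)))
E
```

```text
15.65 [ 0.48182146 -0.29863061  0.0120334 ] [-4.72660634  4.98246832 20.6242166 ]
```

View pics/p8.png

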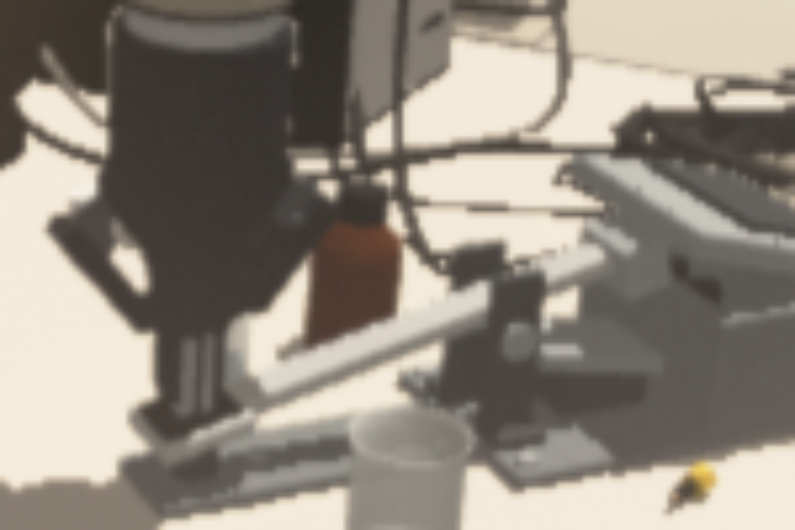

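The paddle sits on the stop (crop 195,455), the hatch stands up on the toe (610,235), and the press is steady at 21 N.

```bash
python3 -c "
from station import manip
print(manip.sign_off())"
```

```text
the job is handed in; nothing more can be done
None
```

I pushed the lever home and pressed the paddle down onto the stop with about 21 N; the last picture shows the hatch open on the toe. I handed the job in at about 15.7 s, and no verdict came back.

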